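# Fill the portion scale's pan

### The job

Take the red-handled scoop by its bar and pour all its brown frozen meatballs into the pan of the spring scale, so that their weight drops the pan right down onto its stop. Then stand the empty scoop upright on the table again, clear of the scale, and let go. Leave the blue-handled scoop with the white fish balls where it is.

Things in the scene. Friction and masses are not known exactly. Their poses are not given: they have to be found in the camera images.
- scoop_grip (a point): Grip point of the red-handled scoop (six brown 36 mm, 25 g balls; sizes in mm): middle of its level bar (20 wide, 18 high, x -77 to +35), 85 above the underside. x to the open mouth, y across the bar, z up. Trough x -65 to +65, 86 wide, walls 48 high, post at its back. Floor rises 8 deg to the lip (x +65, 63 below this point), so level holds the balls; mouth-down 45 deg pours all. 200 g.
- other_grip (a point): Grip point of the other, blue-handled scoop, same shape and axes as the red one, holding three white fish balls of the same size. A bystander, to be left alone.
- pan_mouth (a point): Centre of the round mouth of the scale's steel pan, at rim level: bowl of 95 mm rim radius, 55 mm deep; rim 125 mm above the table when up. z up; x points to the scale's steel column (260 tall, 165 off) and grey spring housing (26 wide, 132 off, 160 to 250 high); arm joins them to the pan. Other sides are free; base 25 high, reaching -110 to +190 in x, 95 to each y.
- pan (a joint): How far the pan has sunk, m: 0 = up (unloaded), 0.025 = down on its hard stop (the black rubber pad under it). It is hung on a soft preloaded spring: it starts to sink with more than four meatballs and reaches the stop only with all six.

How it is judged (in metres and radians):
On the way, in this order (a step that is already met when the one before it is completed fails the run):
1. the red-handled scoop is lifted off the table (height (world z) of scoop_grip above 0.13 m), for 0.2 s.
2. the pan has dropped onto its stop (value of joint pan above 0.021 m), for 0.3 s.
At the end, for the whole second after the job is handed in: Pan on its stop (sunk 21 mm or more), which takes all six meatballs; red-handled scoop upright on the table (within 10 degrees, bar 70 to 100 mm high), bar's middle over 150 mm from the pan's centre; blue-handled scoop within 30 mm of its start (value of joint pan above 0.021 m and height (world z) of scoop_grip between 0.07 and 0.1 m and angle between scoop_grip's own z axis and vertical below 0.17 rad and horizontal distance between scoop_grip and pan_mouth above 0.15 m and distance of other_grip from where it was at the start of the episode below 0.03 m); the robot touches nothing.
It fails at once if the blue-handled scoop is moved by more than 30 mm (distance of other_grip from where it was at the start of the episode above 0.03 m).
It also fails if it takes over 61 s, if anything falls off the work surface, if the arm or the gripper's body presses on something with over 40 N, if the wrist force passes 120 N, or if a joint passes its speed limit or range.

### The arm

A 6-joint arm with a two-finger parallel gripper is mounted at the origin on the work surface. World frame = base frame: x ahead of the robot, y to its left, z up, the work surface at z = 0. Lengths are in mm, angles in rad, forces in N, time in s.
With the tool pointing down it reaches from about 350 to 775 mm from the base axis. Payload 7.3 kg.
Tool frame: the origin (TCP) lies between the finger pads; the fingertips stand 25 mm ahead of it and the grasp point (between the pads) lies 6 mm ahead of it; z points along the fingers, y is the line along which they close (so a half turn about z gives the same grasp; the last joint's range is limited). The gripper opens to 92 mm and grips with 3 to 60 N. Pads are 19 mm wide; open, the fingers measure 130 mm over their backs; the gripper's body (75 mm by 190 mm) begins 47 mm behind the grasp point.
Start: joints at [-1.254, 0.342, 1.524, -0, 1.275, -0.146], TCP at [234.413, -469.782, 229.241] pointing down, gripper open.
Joint ranges: [-2.53, 2.53], [-0.77, 2.02], [0.04, 2.7], [-1, 4.14], [0.28, 2.66], [-3.11, 3.11]. Speed limits (rad/s): [2.57, 2.57, 3.14, 3.14, 3.14, 3.14].

### API

Orientations are given as [roll, pitch, yaw] about the fixed x, y, z axes, in that order (R = Rz(yaw) Ry(pitch) Rx(roll)).
In Python, from plant import bot gives the robot as it stands.
- The arm moves only by the tool play_rows, never from a script. Its argument "commands" is a list of rows, each an object of numbers: "x", "y", "z": the shift along the tool's x, y, z in m; "twist": the turn about the tool's z in degrees. In form: [{"x": .., "y": .., "z": .., "twist": ..}, ...]. A call has exactly 8 rows; each row is the pose to reach, as a shift and turn from the pose commanded when the call began, along the tool's axes at that moment; what a row does not reach only later rows make up. A row lasts 1/10 s, in which the tool goes at most 50 mm and 8.59 degrees, less where a joint would pass 70% of its speed; a pose out of reach is approached as far as the arm can. A call with a gripper value outside its range is refused whole. "jaw" is the closure, from 0 (fully open) to 1 (shut), set as the call begins (left out, the last holds). The fingers move at their own pace and stop on an object; the grip force is fixed at half the most. Time passes only in rows, so rows that repeat a pose let the fingers close, or fill a call up. It gives the time, the measured TCP pose, the force, the opening and the grip force at its end, in the units of the state.
- bot.get_obs(): the state, without advancing time (a new reading comes with each control period).
- bot.capture(name): name is "scene" or "top" or "wrist"; returns a dict with "pixels" (420x560x3 uint8, red, green, blue), "fx", "fy", "cx", "cy" (pixels), "eye" and "rotation" of the camera in the world. Camera axes: x right, y down, z forward; pixel columns grow to the right and rows downward; lengths in mm; the calibration is good to about 2 mm. A picture is of the moment at which its call begins. There is no depth.
- bot.close_job(): hands the job in; it is judged then, once.
The state is a dict: "time": time; "joint_positions": joint angles; "dq": joint speeds; "tau": joint torques, N m; "tool_pos": TCP position; "tcp_rot": TCP orientation; "contact_force": force on the tool from outside, world axes, zero at the start; "moment": the same for the moment, N m; "grip_width": finger opening in mm; "finger_force": force on a finger pad.
Only numpy, scipy, OpenCV 4.12 (cv2) and the standard library are available. Lean on these libraries where they do the work, as an engineer would, in place of code of your own. Each camera call takes 0.05 s, during which the arm holds its last target. There are 200 camera calls.

## Working session

There is one attempt and no reset: what is moved stays moved. The work goes in short steps, Python scripts to look and compute and a tool call to move; the robot and the scene stay as the last step left them, time stands still between calls to the robot, and variables do not carry over. Pictures are saved under pics/ and viewed, at most 10 in all, crops included, and the job is handed in when it is done.

Besides the shell and the picture viewer there is one more tool, called by a JSON object that holds its "fn" and its "kwargs", one argument or row to a line. play_rows: Moves the arm, as the interface text tells. Its arguments: {"type":"object","properties":{"commands":{"type":"array"},"jaw":{"type":"number"}},"required":["commands"]}

```bash
mkdir -p pics; cat > h.py <<'E'
import numpy as np, cv2
from plant import bot
def snap(cam,name,crop=None,s=1):
    c=bot.capture(cam); im=c["pixels"][:,:,::-1].copy()
    np.savez(f'pics/{name}.npz',**{k:c[k] for k in("fx","fy","cx","cy","eye","rotation")})
    cv2.imwrite(f'pics/{name}.png',im)
def ray(name,u,v,z):
    c=np.load(f'pics/{name}.npz'); d=c["rotation"]@np.array([(u-c["cx"])/c["fx"],(v-c["cy"])/c["fy"],1])
    e=c["eye"]; return e+d*(z-e[2])/d[2]
E
python3 - <<'E'
from h import *
snap("top","t0"); snap("scene","s0"); print(bot.get_obs())
c=np.load('pics/t0.npz'); print(c["eye"],c["rotation"],c["fx"])
E
```

```text
{'time': 0.1, 'joint_positions': array([-1.25400796e+00,  3.42658673e-01,  1.52491307e+00, -3.55710105e-05,
        1.27538480e+00, -1.46001218e-01]), 'dq': array([ 0.00014567, -0.00242289, -0.00271168, -0.00043775,  0.00024989,
        0.00153831]), 'tau': array([ 2.37039458e-03, -4.32005131e+01, -2.44693011e+01,  7.20106624e-02,
        5.26645139e-02, -3.21252196e-05]), 'tool_pos': array([ 234.28266414, -469.43180545,  228.61446921]), 'tcp_rot': array([-3.14023832e+00, -1.64769569e-04,  4.62799857e-01]), 'contact_force': array([ 0.29973419,  0.38605979, -0.08125136]), 'moment': array([ 0.01663375, -0.0036932 ,  0.01079487]), 'finger_force': 0.0, 'grip_width': 91.64203687785051}
[468.3886962  -15.41762553 828.27373641] [-3.07527423 -0.01317602 -1.57468809] 379.2143867753138
```

View pics/t0.png

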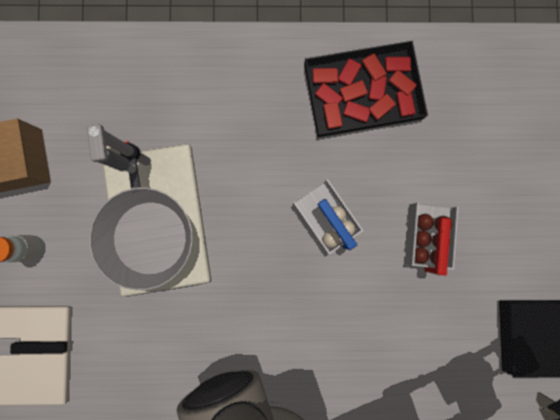

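View pics/s0.png

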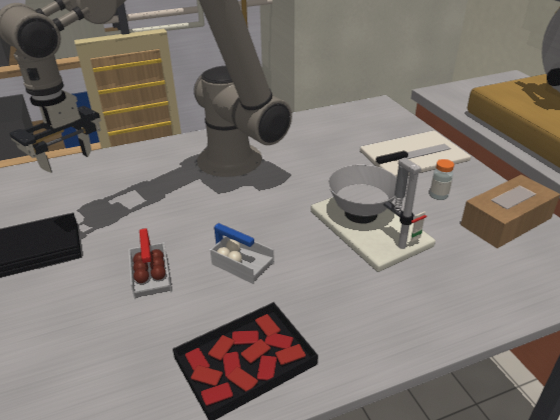

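```bash
cat >> h.py <<'E'
from scipy.spatial.transform import Rotation as Ro
def ray(name,u,v,z):
    c=np.load(f'pics/{name}.npz'); R=c["rotation"]; R=R if R.shape==(3,3) else Ro.from_euler('xyz',R).as_matrix()
    d=R@np.array([(u-c["cx"])/c["fx"],(v-c["cy"])/c["fy"],1])
    e=c["eye"]; return (e+d*(z-e[2])/d[2]).round(1)
E
python3 - <<'E'
from h import *
for n,r in dict(red=(400,190,480,290),blue=(285,170,375,265),scale=(80,110,220,300)).items():
    im=cv2.imread('pics/t0.png')[r[1]:r[3],r[0]:r[2]]
    im=cv2.resize(im,None,fx=4 if n!='scale' else 2.6,fy=4 if n!='scale' else 2.6,interpolation=cv2.INTER_CUBIC)
    cv2.imwrite(f'pics/c_{n}.png',im)
a=cv2.imread('pics/c_red.png');b=cv2.imread('pics/c_scale.png')
h=max(a.shape[0],b.shape[0]);p=lambda x:cv2.copyMakeBorder(x,0,h-x.shape[0],0,0,cv2.BORDER_CONSTANT)
cv2.imwrite('pics/both.png',np.hstack([p(a),p(b)]))
im=cv2.imread('pics/t0.png').astype(int);B,G,R=im[...,0],im[...,1],im[...,2]
m=((R>150)&(G<40)&(B<40)).astype(np.uint8); m[:, :405]=0
print(cv2.minAreaRect(cv2.findNonZero(m)))
m=((B>120)&(R<70)).astype(np.uint8); print(cv2.minAreaRect(cv2.findNonZero(m)))
print(ray('t0',280,210,0),ray('t0',444,246,94),ray('t0',142,238,125),ray('t0',133,150,250))
E
```

```text
((443.8313903808594, 246.0260009765625), (7.7213850021362305, 54.53839111328125), 4.4846062660217285)
((337.340087890625, 223.76678466796875), (56.034427642822266, 8.694999694824219), 55.561012268066406)
[521.5 -24.    0. ] [ 444.6 -340.8   94. ] [462.6 231.5 125. ] [598.5 204.1 250. ]
```

View pics/both.png

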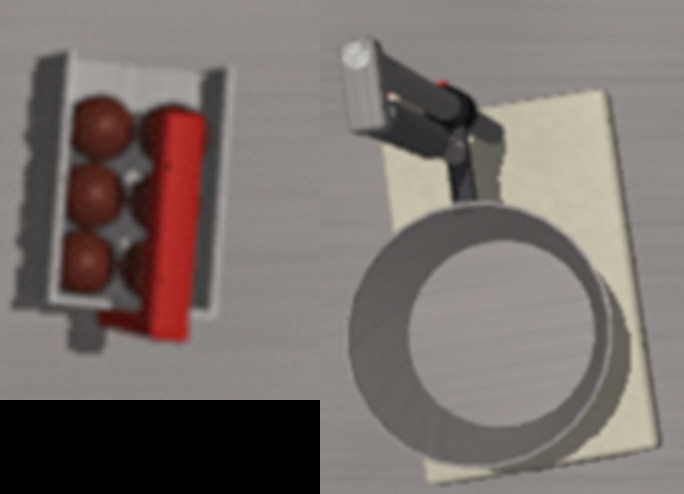

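{"fn": "play_rows", "kwargs": {
  "commands": [
    {"z": -0.05},
    {"z": -0.1},
    {"z": -0.15},
    {"z": -0.2},
    {"z": -0.25},
    {"z": -0.3},
    {"z": -0.35},
    {"z": -0.4}
  ]
}}

```text
invalid input at $.commands[0]: expected keys x, y, z, twist
```

{"fn": "play_rows", "kwargs": {
  "commands": [
    {"x": 0,"y": 0,"z": -0.05,"twist": 0},
    {"x": 0,"y": 0,"z": -0.1,"twist": 0},
    {"x": 0,"y": 0,"z": -0.15,"twist": 0},
    {"x": 0,"y": 0,"z": -0.2,"twist": 0},
    {"x": 0,"y": 0,"z": -0.25,"twist": 0},
    {"x": 0,"y": 0,"z": -0.3,"twist": 0},
    {"x": 0,"y": 0,"z": -0.35,"twist": 0},
    {"x": 0,"y": 0,"z": -0.4,"twist": 0}
  ]
}}

```text
time: 0.9
tool_pos: [235.3, -472.3, 605.5]
tcp_rot: [3.137, 0.001, 0.463]
contact_force: [0.5, -2.0, 1.6]
grip_width: 91.6
finger_force: 0.0
```

```bash
python3 - <<'E'
from h import *
o=bot.get_obs(); print(o["joint_positions"],o["tool_pos"],o["tcp_rot"])
p=np.array([444,246.]); 
a=np.radians(4.4846); d=np.array([-np.sin(a),np.cos(a)])*27.27; c=np.array([443.83,246.03])
t=ray('t0',*(c-d),94);q=ray('t0',*(c+d),94); print('red tip,tail',t,q,np.degrees(np.arctan2(*(t-q)[1::-1])),np.linalg.norm(t-q))
a=np.radians(55.56); d=np.array([np.cos(a),np.sin(a)])*28; c=np.array([337.3,223.8])
print('blue',ray('t0',*(c-d),94),ray('t0',*(c+d),94))
P=ray('t0',141.5,238.8,125);C=ray('t0',96,129,260);print('pan',P,C,C-P)
print('rim', [ray('t0',u,v,125) for u,v in((91.5,239),(192,239),(141,188.5),(141,289))])
E
```

```text
[-1.25392413e+00  4.66870072e-01  2.82799719e-01  1.44308659e-05
  2.38709780e+00 -1.46000925e-01] [ 235.26880095 -472.25492259  605.49942399] [3.13681749e+00 6.92232508e-04 4.62882010e-01]
red tip,tail [ 497.2 -346.3   94. ] [ 392.3 -334.6   94. ] -6.3641698903619455 105.55046186540348
blue [ 533.4 -103.8   94. ] [ 443.6 -164.1   94. ]
pan [461.2 232.4 125. ] [628.5 256.8 260. ] [167.3  24.4 135. ]
rim [array([461.2, 323.8, 125. ]), array([460.4, 139.7, 125. ]), array([554.3, 235.2, 125. ]), array([369.8, 231.5, 125. ])]
```

{"fn": "play_rows", "kwargs": {
  "commands": [
    {"x": 0,"y": 0,"z": -0.05,"twist": 0},
    {"x": 0,"y": 0,"z": -0.1,"twist": 0},
    {"x": 0,"y": 0,"z": -0.15,"twist": 0},
    {"x": 0,"y": 0,"z": -0.2,"twist": 0},
    {"x": 0,"y": 0,"z": -0.25,"twist": 0},
    {"x": 0,"y": 0,"z": -0.3,"twist": 0},
    {"x": 0,"y": 0,"z": -0.3,"twist": 0},
    {"x": 0,"y": 0,"z": -0.3,"twist": 0}
  ]
}}

```text
time: 1.7
tool_pos: [192.8, -387.3, 688.5]
tcp_rot: [3.117, 0.001, 0.463]
contact_force: [-0.6, -0.0, -0.2]
grip_width: 91.6
finger_force: 0.0
```

```bash
python3 - <<'E'
from h import *
o=bot.get_obs(); print(o["joint_positions"],o["tool_pos"],o["tcp_rot"])
E
```

```text
[-1.28892803  0.42274194  0.03772712  0.0072      2.65694532 -0.17460012] [ 192.79392643 -387.29793487  688.45016991] [3.11721606e+00 1.05069111e-03 4.62867017e-01]
```

{"fn": "play_rows", "kwargs": {
  "commands": [
    {"x": 0.03,"y": 0.01,"z": 0.03,"twist": 4},
    {"x": 0.06,"y": 0.02,"z": 0.06,"twist": 8},
    {"x": 0.09,"y": 0.03,"z": 0.09,"twist": 12},
    {"x": 0.12,"y": 0.04,"z": 0.12,"twist": 16},
    {"x": 0.15,"y": 0.05,"z": 0.15,"twist": 20},
    {"x": 0.18,"y": 0.06,"z": 0.18,"twist": 25},
    {"x": 0.21,"y": 0.07,"z": 0.21,"twist": 29},
    {"x": 0.24,"y": 0.08,"z": 0.24,"twist": 33}
  ]
}}

```text
time: 2.5
tool_pos: [446.9, -356.7, 448.1]
tcp_rot: [3.121, -0.011, -0.116]
contact_force: [0.5, -0.7, -0.3]
grip_width: 91.9
finger_force: 0.0
```

```bash
cat >> h.py <<'E'
def to(x,y,z,yaw):
    o=bot.get_obs(); R=Ro.from_euler('xyz',o["tcp_rot"]); d=R.inv().apply(np.array([x,y,z])-o["tool_pos"])
    print('pose',o["tool_pos"].round(1),np.degrees(o["tcp_rot"]).round(2),'F',o["contact_force"].round(1),'w',round(o["grip_width"],1),'t',o["time"])
    print('shift mm',d.round(1),'twist',round(np.degrees(o["tcp_rot"][2])-yaw,2))
E
python3 - <<'E'
from h import *
to(475.5,-344,190,-6.4); print(bot.get_obs()["joint_positions"])
E
```

```text
pose [ 446.9 -356.7  448.1] [178.83  -0.64  -6.63] F [ 0.5 -0.7 -0.3] w 91.9 t 2.5
shift mm [ 24.1 -21.1 258. ] twist -0.23
[-0.8027085   0.37220225  0.89479465 -0.00910926  1.85306331  0.88132842]
```

{"fn": "play_rows", "kwargs": {
  "commands": [
    {"x": 0.003,"y": -0.003,"z": 0.03,"twist": 0},
    {"x": 0.006,"y": -0.006,"z": 0.07,"twist": 0},
    {"x": 0.009,"y": -0.009,"z": 0.11,"twist": 0},
    {"x": 0.012,"y": -0.012,"z": 0.15,"twist": 0},
    {"x": 0.016,"y": -0.015,"z": 0.19,"twist": 0},
    {"x": 0.02,"y": -0.018,"z": 0.22,"twist": 0},
    {"x": 0.024,"y": -0.021,"z": 0.25,"twist": 0},
    {"x": 0.024,"y": -0.021,"z": 0.258,"twist": 0}
  ]
}}

```text
time: 3.3
tool_pos: [473.1, -343.1, 187.8]
tcp_rot: [3.125, -0.006, -0.112]
contact_force: [0.0, 0.4, 0.1]
grip_width: 91.9
finger_force: 0.0
```

```bash
python3 - <<'E'
from h import *
to(475.5,-344,91,-6.4); snap('wrist','w1'); snap('top','t1')
a=cv2.imread('pics/w1.png'); b=cv2.imread('pics/t1.png')[150:330,340:540]
b=cv2.resize(b,None,fx=1.9,fy=1.9); a=cv2.resize(a,(420,315))
h=342; p=lambda x:cv2.copyMakeBorder(x,0,h-x.shape[0],0,0,cv2.BORDER_CONSTANT)
cv2.imwrite('pics/v1.png',np.hstack([p(a),p(b)]))
E
```

```text
pose [ 473.1 -343.1  187.8] [179.05  -0.34  -6.45] F [0.  0.4 0.1] w 91.9 t 3.3
shift mm [ 1.9 -1.  96.8] twist -0.05
```

View pics/v1.png

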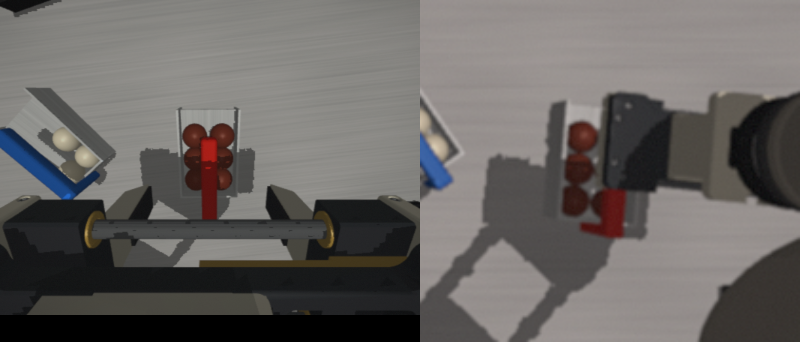

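{"fn": "play_rows", "kwargs": {
  "commands": [
    {"x": 0.0,"y": 0,"z": 0.015,"twist": 0},
    {"x": 0.0,"y": 0,"z": 0.035,"twist": 0},
    {"x": 0.001,"y": 0,"z": 0.055,"twist": 0},
    {"x": 0.002,"y": -0.001,"z": 0.075,"twist": 0},
    {"x": 0.002,"y": -0.001,"z": 0.09,"twist": 0},
    {"x": 0.002,"y": -0.001,"z": 0.097,"twist": 0},
    {"x": 0.002,"y": -0.001,"z": 0.097,"twist": 0},
    {"x": 0.002,"y": -0.001,"z": 0.097,"twist": 0}
  ]
}}

```text
time: 4.2
tool_pos: [478.1, -347.1, 96.9]
tcp_rot: [3.118, -0.014, -0.113]
contact_force: [0.0, 0.5, -0.2]
grip_width: 91.7
finger_force: 0.0
```

{"fn": "play_rows", "kwargs": {
  "commands": [
    {"x": 0,"y": 0,"z": 0,"twist": 0},
    {"x": 0,"y": 0,"z": 0,"twist": 0},
    {"x": 0,"y": 0,"z": 0,"twist": 0},
    {"x": 0,"y": 0,"z": 0,"twist": 0},
    {"x": 0,"y": 0,"z": 0,"twist": 0},
    {"x": 0,"y": 0,"z": 0,"twist": 0},
    {"x": 0,"y": 0,"z": 0,"twist": 0},
    {"x": 0,"y": 0,"z": 0,"twist": 0}
  ],
  "jaw": 1
}}

```text
time: 5.0
tool_pos: [477.6, -346.4, 95.4]
tcp_rot: [3.12, -0.013, -0.113]
contact_force: [0.2, 0.2, -1.5]
grip_width: 32.5
finger_force: 0.0
```

{"fn": "play_rows", "kwargs": {
  "commands": [
    {"x": 0,"y": 0,"z": -0.003,"twist": 0},
    {"x": 0,"y": 0,"z": -0.01,"twist": 0},
    {"x": 0,"y": 0,"z": -0.02,"twist": 0},
    {"x": 0,"y": 0,"z": -0.035,"twist": 0},
    {"x": 0,"y": 0,"z": -0.05,"twist": 0},
    {"x": 0,"y": 0,"z": -0.06,"twist": 0},
    {"x": 0,"y": 0,"z": -0.065,"twist": 0},
    {"x": 0,"y": 0,"z": -0.067,"twist": 0}
  ]
}}

```text
time: 5.8
tool_pos: [477.0, -345.0, 163.2]
tcp_rot: [3.119, -0.013, -0.113]
contact_force: [0.2, 0.1, 0.0]
grip_width: 0.6
finger_force: 0.0
```

```bash
python3 - <<'E'
from h import *
to(475.5,-344,260,-6.4); snap('scene','s2'); snap('wrist','w2')
b=cv2.resize(cv2.imread('pics/s2.png')[160:340,60:260],None,fx=2,fy=2); a=cv2.resize(cv2.imread('pics/w2.png')[100:300,100:460],(400,360))
cv2.imwrite('pics/v2.png',np.hstack([a,b]))
E
```

```text
pose [ 477.  -345.   163.2] [178.72  -0.77  -6.47] F [0.2 0.1 0. ] w 0.6 t 5.8
shift mm [ -0.3   1.4 -96.9] twist -0.07
```

View pics/v2.png

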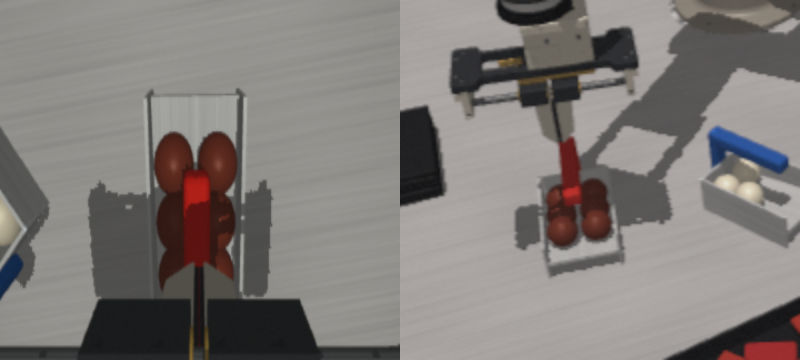

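{"fn": "play_rows", "kwargs": {
  "commands": [
    {"x": 0,"y": 0,"z": 0,"twist": 0},
    {"x": 0,"y": 0,"z": 0,"twist": 0},
    {"x": 0,"y": 0,"z": 0,"twist": 0},
    {"x": 0,"y": 0,"z": 0,"twist": 0},
    {"x": 0,"y": 0,"z": 0,"twist": 0},
    {"x": 0,"y": 0,"z": 0,"twist": 0},
    {"x": 0,"y": 0.001,"z": 0.005,"twist": 0},
    {"x": 0,"y": 0.001,"z": 0.015,"twist": 0}
  ],
  "jaw": 0.4
}}

```text
time: 6.7
tool_pos: [477.3, -346.6, 147.6]
tcp_rot: [3.119, -0.014, -0.113]
contact_force: [-0.1, -0.4, 0.1]
grip_width: 54.4
finger_force: 0.0
```

{"fn": "play_rows", "kwargs": {
  "commands": [
    {"x": 0,"y": 0,"z": 0.01,"twist": 0},
    {"x": 0,"y": 0,"z": 0.02,"twist": 0},
    {"x": 0,"y": 0,"z": 0.03,"twist": 0},
    {"x": 0,"y": 0,"z": 0.04,"twist": 0},
    {"x": 0,"y": 0,"z": 0.05,"twist": 0},
    {"x": 0,"y": 0,"z": 0.055,"twist": 0},
    {"x": 0,"y": 0,"z": 0.057,"twist": 0},
    {"x": 0,"y": 0,"z": 0.057,"twist": 0}
  ]
}}

```text
time: 7.5
tool_pos: [477.5, -347.5, 90.4]
tcp_rot: [3.12, -0.013, -0.113]
contact_force: [0.1, -0.9, 0.2]
grip_width: 55.2
finger_force: 0.0
```

{"fn": "play_rows", "kwargs": {
  "commands": [
    {"x": 0,"y": 0,"z": 0,"twist": 0},
    {"x": 0,"y": 0,"z": 0,"twist": 0},
    {"x": 0,"y": 0,"z": 0,"twist": 0},
    {"x": 0,"y": 0,"z": 0,"twist": 0},
    {"x": 0,"y": 0,"z": 0,"twist": 0},
    {"x": 0,"y": 0,"z": 0,"twist": 0},
    {"x": 0,"y": 0,"z": 0,"twist": 0},
    {"x": 0,"y": 0,"z": 0,"twist": 0}
  ],
  "jaw": 1
}}

```text
time: 8.3
tool_pos: [477.7, -347.3, 90.6]
tcp_rot: [3.12, -0.013, -0.113]
contact_force: [0.6, 3.2, 2.1]
grip_width: 19.4
finger_force: 30.0
```

{"fn": "play_rows", "kwargs": {
  "commands": [
    {"x": 0,"y": 0,"z": -0.003,"twist": 0},
    {"x": 0,"y": 0,"z": -0.01,"twist": 0},
    {"x": 0,"y": 0,"z": -0.022,"twist": 0},
    {"x": 0,"y": 0,"z": -0.035,"twist": 0},
    {"x": 0,"y": 0,"z": -0.05,"twist": 0},
    {"x": 0,"y": 0,"z": -0.06,"twist": 0},
    {"x": 0,"y": 0,"z": -0.067,"twist": 0},
    {"x": 0,"y": 0,"z": -0.07,"twist": 0}
  ]
}}

```text
time: 9.1
tool_pos: [477.0, -346.1, 161.5]
tcp_rot: [3.119, -0.014, -0.113]
contact_force: [0.4, 0.3, -2.6]
grip_width: 19.6
finger_force: 29.9
```

{"fn": "play_rows", "kwargs": {
  "commands": [
    {"x": 0,"y": 0,"z": -0.004,"twist": 0},
    {"x": 0,"y": 0,"z": -0.014,"twist": 0},
    {"x": 0,"y": 0,"z": -0.03,"twist": 0},
    {"x": 0,"y": 0,"z": -0.05,"twist": 0},
    {"x": 0,"y": 0,"z": -0.07,"twist": 0},
    {"x": 0,"y": 0,"z": -0.085,"twist": 0},
    {"x": 0,"y": 0,"z": -0.095,"twist": 0},
    {"x": 0,"y": 0,"z": -0.1,"twist": 0}
  ]
}}

```text
time: 9.9
tool_pos: [475.9, -343.7, 261.4]
tcp_rot: [3.119, -0.014, -0.113]
contact_force: [0.5, -0.3, -3.4]
grip_width: 19.4
finger_force: 29.9
```

```bash
python3 - <<'E'
from h import *
to(440,232,265,8.3); snap('scene','s3'); snap('wrist','w3')
b=cv2.resize(cv2.imread('pics/s3.png')[60:300,60:300],(400,400)); a=cv2.resize(cv2.imread('pics/w3.png')[100:300,100:460],(400,400))
cv2.imwrite('pics/v3.png',np.hstack([a,b]))
E
```

```text
pose [ 475.9 -343.7  261.4] [178.71  -0.78  -6.47] F [ 0.5 -0.3 -3.4] w 19.4 t 9.9
shift mm [-100.5 -567.7  -17.7] twist -14.77
```

View pics/v3.png

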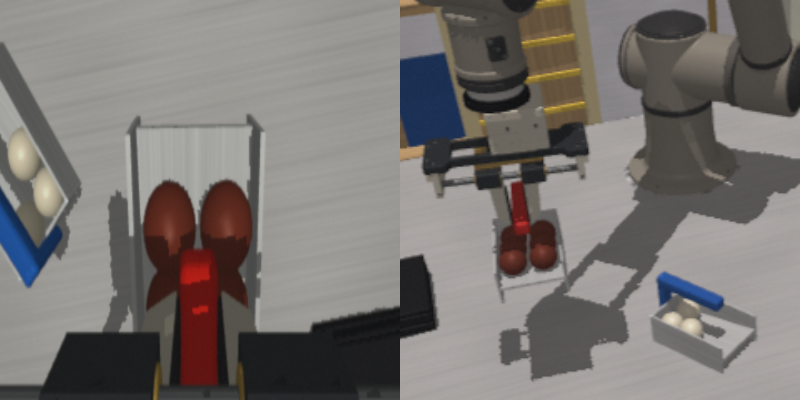

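{"fn": "play_rows", "kwargs": {
  "commands": [
    {"x": -0.001,"y": -0.005,"z": -0.001,"twist": 0},
    {"x": -0.003,"y": -0.015,"z": -0.003,"twist": 0},
    {"x": -0.006,"y": -0.03,"z": -0.005,"twist": 0},
    {"x": -0.01,"y": -0.055,"z": -0.007,"twist": 0},
    {"x": -0.015,"y": -0.085,"z": -0.009,"twist": 0},
    {"x": -0.02,"y": -0.12,"z": -0.01,"twist": 0},
    {"x": -0.026,"y": -0.155,"z": -0.01,"twist": 0},
    {"x": -0.032,"y": -0.19,"z": -0.01,"twist": 0}
  ]
}}

```text
time: 10.8
tool_pos: [464.6, -148.4, 265.9]
tcp_rot: [3.12, -0.013, -0.113]
contact_force: [-0.0, 0.1, -2.9]
grip_width: 19.6
finger_force: 29.9
```

{"fn": "play_rows", "kwargs": {
  "commands": [
    {"x": -0.006,"y": -0.035,"z": -0.001,"twist": 0},
    {"x": -0.012,"y": -0.07,"z": -0.002,"twist": 0},
    {"x": -0.018,"y": -0.105,"z": -0.003,"twist": 0},
    {"x": -0.024,"y": -0.14,"z": -0.004,"twist": 0},
    {"x": -0.03,"y": -0.175,"z": -0.005,"twist": 0},
    {"x": -0.036,"y": -0.21,"z": -0.005,"twist": 0},
    {"x": -0.042,"y": -0.245,"z": -0.005,"twist": 0},
    {"x": -0.048,"y": -0.275,"z": -0.005,"twist": 0}
  ]
}}

```text
time: 11.6
tool_pos: [447.3, 130.1, 264.4]
tcp_rot: [3.12, -0.013, -0.112]
contact_force: [0.9, -0.6, -3.3]
grip_width: 19.8
finger_force: 29.9
```

{"fn": "play_rows", "kwargs": {
  "commands": [
    {"x": -0.005,"y": -0.025,"z": 0,"twist": 0},
    {"x": -0.01,"y": -0.045,"z": 0,"twist": 0},
    {"x": -0.014,"y": -0.062,"z": 0,"twist": 0},
    {"x": -0.017,"y": -0.076,"z": 0,"twist": 0},
    {"x": -0.019,"y": -0.088,"z": 0,"twist": 0},
    {"x": -0.02,"y": -0.096,"z": 0,"twist": 0},
    {"x": -0.02,"y": -0.101,"z": 0,"twist": 0},
    {"x": -0.02,"y": -0.103,"z": 0,"twist": 0}
  ]
}}

```text
time: 12.4
tool_pos: [440.6, 232.4, 261.7]
tcp_rot: [3.12, -0.013, -0.113]
contact_force: [0.1, 0.5, -4.0]
grip_width: 19.0
finger_force: 29.9
```

```bash
python3 - <<'E'
from h import *
to(440,229,225,8.3); snap('scene','s4'); snap('top','t4')
b=cv2.resize(cv2.imread('pics/s4.png')[40:270,260:490],(400,400)); a=cv2.resize(cv2.imread('pics/t4.png')[110:310,60:260],(400,400))
cv2.imwrite('pics/v4.png',np.hstack([a,b]))
E
```

```text
pose [440.6 232.4 261.7] [178.74  -0.73  -6.47] F [ 0.1  0.5 -4. ] w 19.0 t 12.4
shift mm [-0.7  2.7 36.8] twist -14.77
```

View pics/v4.png

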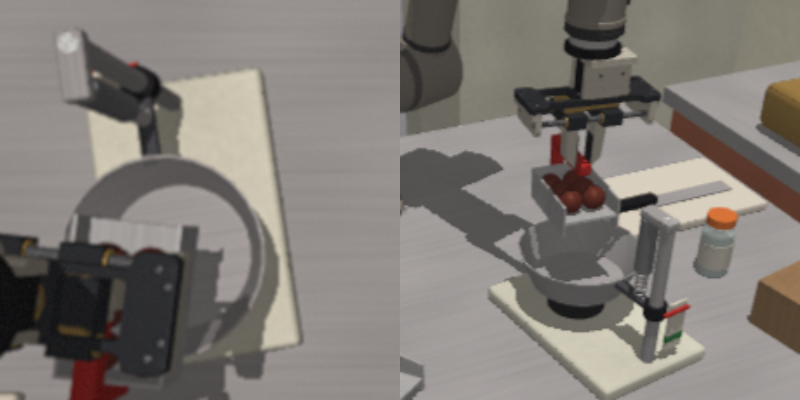

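{"fn": "play_rows", "kwargs": {
  "commands": [
    {"x": 0,"y": 0,"z": 0.003,"twist": -1},
    {"x": 0,"y": 0.001,"z": 0.009,"twist": -3},
    {"x": 0,"y": 0.001,"z": 0.016,"twist": -5},
    {"x": 0,"y": 0.002,"z": 0.024,"twist": -8},
    {"x": 0,"y": 0.002,"z": 0.031,"twist": -11},
    {"x": 0,"y": 0.003,"z": 0.036,"twist": -13},
    {"x": 0,"y": 0.003,"z": 0.039,"twist": -14.5},
    {"x": 0,"y": 0.003,"z": 0.04,"twist": -15}
  ]
}}

```text
time: 13.3
tool_pos: [440.5, 228.0, 221.5]
tcp_rot: [3.117, -0.006, 0.149]
contact_force: [0.5, -0.6, -3.0]
grip_width: 19.7
finger_force: 29.9
```

{"fn": "play_rows", "kwargs": {
  "commands": [
    {"x": 0,"y": 0,"z": 0.003,"twist": 0},
    {"x": 0,"y": 0,"z": 0.007,"twist": 0},
    {"x": 0,"y": 0,"z": 0.011,"twist": 0},
    {"x": 0,"y": 0,"z": 0.015,"twist": 0},
    {"x": 0,"y": 0,"z": 0.019,"twist": 0},
    {"x": 0,"y": 0,"z": 0.023,"twist": 0},
    {"x": 0,"y": 0,"z": 0.026,"twist": 0},
    {"x": 0,"y": 0,"z": 0.028,"twist": 0}
  ]
}}

```text
time: 14.1
tool_pos: [440.8, 227.7, 193.6]
tcp_rot: [3.117, -0.006, 0.149]
contact_force: [-0.6, 0.6, -2.4]
grip_width: 19.2
finger_force: 29.9
```

```bash
python3 - <<'E'
from h import *
to(440,229,191,8.3); print(bot.get_obs()["moment"]); snap('scene','s5')
cv2.imwrite('pics/v5.png',cv2.resize(cv2.imread('pics/s5.png')[80:270,280:450],None,fx=3,fy=3,interpolation=cv2.INTER_CUBIC))
E
```

```text
pose [440.8 227.7 193.6] [178.61  -0.37   8.52] F [-0.6  0.6 -2.4] w 19.2 t 14.1
shift mm [-0.6 -1.4  2.5] twist 0.22
[ 0.20334567 -0.16508344 -0.01057989]
```

View pics/v5.png

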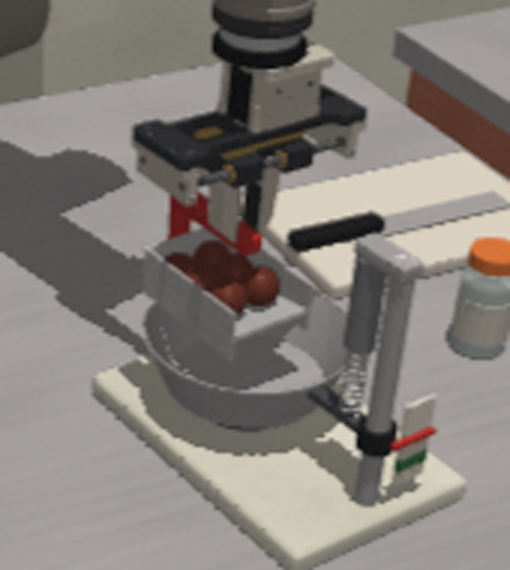

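{"fn": "play_rows", "kwargs": {
  "commands": [
    {"x": 0.001,"y": 0,"z": 0.002,"twist": 0},
    {"x": 0.003,"y": 0,"z": 0.004,"twist": 0},
    {"x": 0.005,"y": 0,"z": 0.006,"twist": 0},
    {"x": 0.007,"y": 0,"z": 0.008,"twist": 0},
    {"x": 0.009,"y": 0,"z": 0.01,"twist": 0},
    {"x": 0.01,"y": 0,"z": 0.012,"twist": 0},
    {"x": 0.011,"y": 0,"z": 0.014,"twist": 0},
    {"x": 0.012,"y": 0,"z": 0.016,"twist": 0}
  ]
}}

```text
time: 14.95
tool_pos: [455.2, 230.0, 179.4]
tcp_rot: [3.119, -0.013, 0.149]
contact_force: [4.5, 3.5, 7.7]
grip_width: 19.6
finger_force: 30.0
```

```bash
python3 - <<'E'
from h import *
to(464,232,160,8.3); print(bot.get_obs()["moment"]); snap('scene','s6')
cv2.imwrite('pics/v6.png',cv2.resize(cv2.imread('pics/s6.png')[80:270,280:450],None,fx=3,fy=3,interpolation=cv2.INTER_CUBIC))
E
```

```text
pose [455.2 230.  179.4] [178.69  -0.74   8.52] F [4.5 3.5 7.7] w 19.6 t 14.95
shift mm [ 8.8 -1.2 19.4] twist 0.22
[ 0.62501769 -0.64796185 -0.07691421]
```

View pics/v6.png

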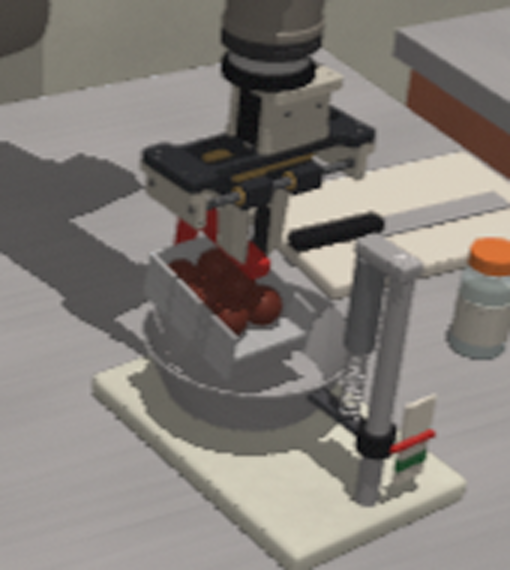

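{"fn": "play_rows", "kwargs": {
  "commands": [
    {"x": 0.002,"y": 0,"z": 0.003,"twist": 0},
    {"x": 0.004,"y": 0,"z": 0.006,"twist": 0},
    {"x": 0.005,"y": 0,"z": 0.008,"twist": 0},
    {"x": 0.006,"y": 0,"z": 0.011,"twist": 0},
    {"x": 0.007,"y": 0,"z": 0.013,"twist": 0},
    {"x": 0.008,"y": 0,"z": 0.016,"twist": 0},
    {"x": 0.009,"y": 0,"z": 0.018,"twist": 0},
    {"x": 0.009,"y": 0,"z": 0.02,"twist": 0}
  ]
}}

```text
time: 15.8
tool_pos: [468.3, 232.2, 161.6]
tcp_rot: [3.121, -0.024, 0.148]
contact_force: [12.9, 7.3, 11.3]
grip_width: 19.1
finger_force: 30.1
```

```bash
python3 - <<'E'
from h import *
to(464,232,160,8.3); print(bot.get_obs()["moment"]); snap('scene','s7'); snap('wrist','w7')
def brown(n):
    im=cv2.imread(f'pics/{n}.png').astype(int);B,G,R=im[...,0],im[...,1],im[...,2]
    m=((R>55)&(R<150)&(G<0.55*R)&(B<0.55*R)).astype(np.uint8)
    m[:,:280]=0; m[270:]=0; m[:,450:]=0
    k,l,s,c=cv2.connectedComponentsWithStats(m); print(n,[(s[i].tolist(),c[i].round().tolist()) for i in range(1,k) if s[i][4]>15])
for n in('s5','s6','s7'): brown(n)
E
```

```text
pose [468.3 232.2 161.6] [178.8   -1.35   8.51] F [12.9  7.3 11.3] w 19.1 t 15.8
shift mm [-4.3 -0.5  1.5] twist 0.21
[ 1.17212774 -2.04190677 -0.04650132]
s5 [([337, 145, 30, 21, 193], [350.0, 155.0]), ([346, 161, 9, 8, 30], [350.0, 164.0]), ([437, 165, 13, 7, 39], [443.0, 169.0]), ([338, 166, 35, 17, 199], [359.0, 175.0]), ([354, 167, 8, 6, 28], [358.0, 169.0]), ([410, 224, 15, 6, 19], [416.0, 227.0])]
s6 [([348, 149, 4, 12, 33], [350.0, 154.0]), ([339, 153, 7, 8, 35], [341.0, 157.0]), ([338, 161, 35, 30, 372], [359.0, 175.0]), ([437, 165, 13, 7, 41], [443.0, 169.0]), ([410, 225, 15, 6, 19], [416.0, 228.0])]
s7 [([352, 158, 3, 8, 20], [353.0, 161.0]), ([438, 165, 12, 7, 39], [443.0, 169.0]), ([361, 168, 12, 14, 76], [367.0, 175.0]), ([359, 189, 30, 22, 421], [374.0, 200.0]), ([410, 225, 15, 6, 19], [416.0, 228.0])]
```

{"fn": "play_rows", "kwargs": {
  "commands": [
    {"x": -0.001,"y": 0,"z": -0.005,"twist": 0},
    {"x": -0.002,"y": 0,"z": -0.012,"twist": 0},
    {"x": -0.003,"y": 0,"z": -0.02,"twist": 0},
    {"x": -0.004,"y": 0,"z": -0.028,"twist": 0},
    {"x": -0.005,"y": 0,"z": -0.036,"twist": 0},
    {"x": -0.006,"y": 0,"z": -0.042,"twist": 0},
    {"x": -0.007,"y": 0,"z": -0.046,"twist": 0},
    {"x": -0.008,"y": 0,"z": -0.048,"twist": 0}
  ]
}}

```text
time: 16.7
tool_pos: [453.6, 229.9, 206.4]
tcp_rot: [3.117, -0.007, 0.149]
contact_force: [0.0, -0.3, -2.5]
grip_width: 19.5
finger_force: 30.0
```

```bash
python3 - <<'E'
from h import *
to(464,232,160,8.3); snap('scene','s8'); snap('top','t8')
a=cv2.resize(cv2.imread('pics/s8.png')[80:270,280:450],(400,447)); b=cv2.resize(cv2.imread('pics/t8.png')[150:310,70:220],(400,447))
cv2.imwrite('pics/v8.png',np.hstack([a,b]))
E
```

```text
pose [453.6 229.9 206.4] [178.61  -0.41   8.53] F [ 0.  -0.3 -2.5] w 19.5 t 16.7
shift mm [10.3 -1.6 46.5] twist 0.23
```

View pics/v8.png

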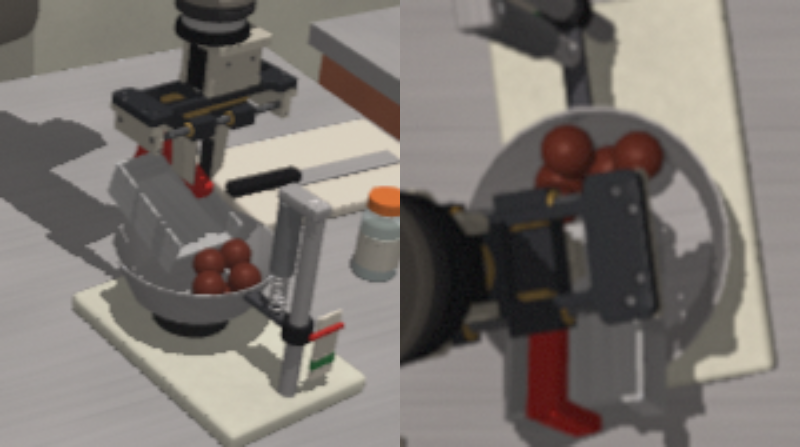

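{"fn": "play_rows", "kwargs": {
  "commands": [
    {"x": 0,"y": 0,"z": -0.005,"twist": 0},
    {"x": 0,"y": 0,"z": -0.01,"twist": 0},
    {"x": 0,"y": 0,"z": -0.015,"twist": 0},
    {"x": 0,"y": 0,"z": -0.02,"twist": 0},
    {"x": 0,"y": 0,"z": -0.02,"twist": 0},
    {"x": 0,"y": 0,"z": -0.02,"twist": 0},
    {"x": 0,"y": 0,"z": -0.02,"twist": 0},
    {"x": 0,"y": 0,"z": -0.02,"twist": 0}
  ]
}}

```text
time: 17.6
tool_pos: [453.2, 230.3, 225.7]
tcp_rot: [3.117, -0.006, 0.149]
contact_force: [0.3, -0.2, -3.2]
grip_width: 19.8
finger_force: 30.0
```

```bash
cat >> h.py <<'E'
def pointer(n):
    im=cv2.imread(f'pics/{n}.png').astype(int)[200:245,395:440];B,G,R=im[...,0],im[...,1],im[...,2]
    w=np.clip(R-np.maximum(G,B)-40,0,None); v,u=np.mgrid[200:245,395:440]
    print(n,'pointer',round((w*u).sum()/w.sum(),1),round((w*v).sum()/w.sum(),2))
def balls(n,r):
    im=cv2.imread(f'pics/{n}.png').astype(int)[r[1]:r[3],r[0]:r[2]];B,G,R=im[...,0],im[...,1],im[...,2]
    m=((R>45)&(R<150)&(G<0.6*R)&(B<0.6*R)).astype(np.uint8)
    k,l,s,c=cv2.connectedComponentsWithStats(m); print(n,[(s[i].tolist(),(c[i]+r[:2]).round().tolist()) for i in range(1,k) if s[i][4]>15])
E
python3 - <<'E'
from h import *
fs=[]
for i in range(4):
    snap('scene','s9'); fs.append(bot.get_obs()["contact_force"][2])
snap('top','t9'); to(453,230,206,8.3); print(fs)
for n in('s0','s4','s5','s6','s7','s8','s9'): pointer(n)
balls('s8',(320,120,420,215)); balls('s9',(320,120,420,215)); balls('t9',(70,150,220,310))
E
```

```text
pose [453.3 230.3 225.9] [178.6   -0.37   8.52] F [-0.   0.4 -2.2] w 19.3 t 17.85
shift mm [-0.5 -0.2 19.9] twist 0.22
[np.float64(-1.9931277435955375), np.float64(-2.3906746225896516), np.float64(-2.78412353937114), np.float64(-2.392348272238753)]
s0 pointer 418.5 218.34
s4 pointer 418.4 218.35
s5 pointer 417.1 225.63
s6 pointer 417.1 226.51
s7 pointer 417.1 226.51
s8 pointer 418.3 220.23
s9 pointer 417.1 226.5
s8 [([29, 19, 4, 10, 30], [351.0, 143.0]), ([39, 30, 12, 14, 82], [365.0, 158.0]), ([42, 62, 29, 23, 452], [375.0, 194.0])]
s9 [([30, 12, 4, 10, 30], [351.0, 136.0]), ([18, 15, 6, 5, 18], [340.0, 137.0]), ([40, 24, 11, 14, 79], [366.0, 151.0]), ([16, 67, 19, 16, 178], [344.0, 195.0]), ([46, 69, 12, 11, 106], [371.0, 194.0]), ([46, 78, 23, 13, 156], [379.0, 205.0])]
t9 [([54, 46, 36, 23, 366], [137.0, 206.0]), ([97, 99, 14, 16, 170], [173.0, 257.0]), ([42, 119, 29, 40, 669], [122.0, 290.0])]
```

{"fn": "play_rows", "kwargs": {
  "commands": [
    {"x": 0,"y": 0.0,"z": -0.01,"twist": 0},
    {"x": 0,"y": 0.0,"z": -0.03,"twist": 0},
    {"x": -0.003,"y": 0.01,"z": -0.05,"twist": 0},
    {"x": -0.007,"y": 0.03,"z": -0.06,"twist": 0},
    {"x": -0.015,"y": 0.07,"z": -0.06,"twist": 0},
    {"x": -0.025,"y": 0.115,"z": -0.06,"twist": 0},
    {"x": -0.035,"y": 0.16,"z": -0.06,"twist": 0},
    {"x": -0.044,"y": 0.206,"z": -0.06,"twist": 0}
  ]
}}

```text
time: 18.65
tool_pos: [439.3, 20.1, 291.7]
tcp_rot: [3.117, -0.008, 0.15]
contact_force: [1.1, -0.9, -1.6]
grip_width: 19.4
finger_force: 30.0
```

{"fn": "play_rows", "kwargs": {
  "commands": [
    {"x": 0,"y": 0,"z": 0.02,"twist": 0},
    {"x": 0,"y": 0,"z": 0.05,"twist": 0},
    {"x": 0,"y": 0,"z": 0.08,"twist": 0},
    {"x": 0,"y": 0,"z": 0.11,"twist": 0},
    {"x": 0,"y": 0,"z": 0.13,"twist": 0},
    {"x": 0,"y": 0,"z": 0.145,"twist": 0},
    {"x": 0,"y": 0,"z": 0.155,"twist": 0},
    {"x": 0,"y": 0,"z": 0.16,"twist": 0}
  ]
}}

```text
time: 19.45
tool_pos: [441.5, 17.9, 130.5]
tcp_rot: [3.117, -0.006, 0.149]
contact_force: [-0.4, -0.3, -2.3]
grip_width: 19.7
finger_force: 30.0
```

```bash
python3 - <<'E'
from h import *
to(440,20,92,8.5); snap('scene','s10'); snap('top','t10'); pointer('s10')
E
```

```text
pose [441.5  17.9 130.5] [178.61  -0.37   8.52] F [-0.4 -0.3 -2.3] w 19.7 t 19.45
shift mm [-1.4 -3.3 38.4] twist 0.02
s10 pointer 417.1 226.51
```

{"fn": "play_rows", "kwargs": {
  "commands": [
    {"x": 0,"y": 0,"z": 0.008,"twist": 0},
    {"x": 0,"y": 0,"z": 0.014,"twist": 0},
    {"x": -0.002,"y": 0,"z": 0.018,"twist": 0},
    {"x": -0.006,"y": 0,"z": 0.022,"twist": 0},
    {"x": -0.01,"y": 0,"z": 0.025,"twist": 0},
    {"x": -0.014,"y": 0,"z": 0.028,"twist": 0},
    {"x": -0.018,"y": 0,"z": 0.03,"twist": 0},
    {"x": -0.021,"y": 0,"z": 0.032,"twist": 0}
  ]
}}

```text
time: 20.35
tool_pos: [421.4, 13.6, 99.3]
tcp_rot: [3.116, -0.009, 0.149]
contact_force: [-1.8, -1.3, 14.0]
grip_width: 19.2
finger_force: 30.1
```

{"fn": "play_rows", "kwargs": {
  "commands": [
    {"x": -0.002,"y": 0,"z": 0.002,"twist": 0},
    {"x": -0.004,"y": 0,"z": 0.004,"twist": 0},
    {"x": -0.006,"y": 0,"z": 0.005,"twist": 0},
    {"x": -0.008,"y": 0,"z": 0.006,"twist": 0},
    {"x": -0.009,"y": 0,"z": 0.007,"twist": 0},
    {"x": -0.009,"y": 0,"z": 0.008,"twist": 0},
    {"x": -0.009,"y": 0,"z": 0.008,"twist": 0},
    {"x": -0.009,"y": 0,"z": 0.008,"twist": 0}
  ]
}}

```text
time: 21.15
tool_pos: [411.4, 11.8, 93.2]
tcp_rot: [3.115, -0.007, 0.149]
contact_force: [-13.7, -4.0, 37.3]
grip_width: 19.5
finger_force: 30.2
```

```bash
python3 - <<'E'
from h import *
to(415,18,90,8.5); print(bot.get_obs()["moment"])
E
```

```text
pose [411.4  11.8  93.2] [178.5   -0.4    8.56] F [-13.7  -4.   37.3] w 19.5 t 21.15
shift mm [ 4.4 -5.7  3.1] twist 0.06
[-0.72013746  2.23164491 -0.15945949]
```

{"fn": "play_rows", "kwargs": {
  "commands": [
    {"x": 0,"y": 0,"z": -0.001,"twist": 0},
    {"x": 0,"y": 0,"z": -0.002,"twist": 0},
    {"x": 0,"y": 0,"z": -0.002,"twist": 0},
    {"x": 0,"y": 0,"z": -0.002,"twist": 0},
    {"x": 0,"y": 0,"z": -0.002,"twist": 0},
    {"x": 0,"y": 0,"z": -0.002,"twist": 0},
    {"x": 0,"y": 0,"z": -0.002,"twist": 0},
    {"x": 0,"y": 0,"z": -0.002,"twist": 0}
  ],
  "jaw": 0.4
}}

```text
time: 21.95
tool_pos: [412.0, 12.6, 92.4]
tcp_rot: [3.117, -0.006, 0.149]
contact_force: [0.4, 0.6, -0.1]
grip_width: 54.8
finger_force: 0.0
```

{"fn": "play_rows", "kwargs": {
  "commands": [
    {"x": 0,"y": 0,"z": -0.01,"twist": 0},
    {"x": 0,"y": 0,"z": -0.03,"twist": 0},
    {"x": 0,"y": 0,"z": -0.06,"twist": 0},
    {"x": 0,"y": 0,"z": -0.1,"twist": 0},
    {"x": 0,"y": 0,"z": -0.14,"twist": 0},
    {"x": 0,"y": 0,"z": -0.17,"twist": 0},
    {"x": 0,"y": 0,"z": -0.19,"twist": 0},
    {"x": 0,"y": 0,"z": -0.2,"twist": 0}
  ]
}}

```text
time: 22.75
tool_pos: [410.4, 17.2, 295.0]
tcp_rot: [3.116, -0.011, 0.149]
contact_force: [0.2, 0.2, -0.3]
grip_width: 55.1
finger_force: 0.0
```

{"fn": "play_rows", "kwargs": {
  "commands": [
    {"x": 0,"y": 0.03,"z": -0.03,"twist": 0},
    {"x": 0,"y": 0.07,"z": -0.06,"twist": 0},
    {"x": 0,"y": 0.11,"z": -0.09,"twist": 0},
    {"x": 0,"y": 0.15,"z": -0.1,"twist": 0},
    {"x": 0,"y": 0.19,"z": -0.1,"twist": 0},
    {"x": 0,"y": 0.22,"z": -0.1,"twist": 0},
    {"x": 0,"y": 0.24,"z": -0.1,"twist": 0},
    {"x": 0,"y": 0.25,"z": -0.1,"twist": 0}
  ]
}}

```text
time: 23.55
tool_pos: [445.7, -229.3, 397.6]
tcp_rot: [3.119, -0.005, 0.147]
contact_force: [0.2, -0.4, 0.7]
grip_width: 55.1
finger_force: 0.0
```

```bash
python3 - <<'E'
from h import *
to(415,18,90,8.5); snap('scene','s11'); snap('top','t11'); pointer('s11')
for n in('t0','t11'):
    im=cv2.imread(f'pics/{n}.png').astype(int);B,G,R=im[...,0],im[...,1],im[...,2]
    m=((R>130)&(G<45)&(B<45)).astype(np.uint8); m[:140]=0
    k,l,s,c=cv2.connectedComponentsWithStats(m)
    for i in range(1,k):
        if s[i][4]>60:
            r=cv2.minAreaRect(cv2.findNonZero((l==i).astype(np.uint8))); print(n,r,ray(n,*r[0],94)); 
            p=cv2.boxPoints(r); print([ray(n,*q,94).tolist() for q in p])
    m=((B>120)&(R<70)).astype(np.uint8); print('blue',cv2.minAreaRect(cv2.findNonZero(m)))
E
```

```text
pose [ 445.7 -229.3  397.6] [178.68  -0.29   8.41] F [ 0.2 -0.4  0.7] w 55.1 t 23.55
shift mm [   4.2 -256.1  301.8] twist -0.09
s11 pointer 417.1 226.51
t0 ((443.590087890625, 245.96437072753906), (8.792905807495117, 55.78947067260742), 4.969740390777588) [ 444.6 -340.    94. ]
[[392.0, -325.1, 94.0], [499.3, -337.9, 94.0], [497.8, -355.0, 94.0], [390.5, -342.0, 94.0]]
blue ((337.340087890625, 223.76678466796875), (56.034427642822266, 8.694999694824219), 55.561012268066406)
t11 ((263.39410400390625, 290.0440979003906), (56.287696838378906, 7.271702766418457), 85.84036254882812) [362.2   9.3  94. ]
[[415.0, 20.2, 94.0], [416.0, 6.2, 94.0], [309.8, -1.4, 94.0], [308.9, 12.4, 94.0]]
blue ((337.2382507324219, 223.9832000732422), (55.78969955444336, 8.76578140258789), 55.00797653198242)
```

```bash
python3 - <<'E'
from h import *
def proj(n,P):
    c=np.load(f'pics/{n}.npz'); R=c["rotation"]; R=R if R.shape==(3,3) else Ro.from_euler('xyz',R).as_matrix()
    q=R.T@(np.array(P,float)-c["eye"]); return (float(c["cx"]+c["fx"]*q[0]/q[2]).__round__(1),float(c["cy"]+c["fy"]*q[1]/q[2]).__round__(1))
def red(n,m0):
    im=cv2.imread(f'pics/{n}.png').astype(int);B,G,R=im[...,0],im[...,1],im[...,2]
    m=((R>130)&(G<45)&(B<45)).astype(np.uint8); m[300:]=0
    k,l,s,c=cv2.connectedComponentsWithStats(m)
    for i in range(1,k):
        if s[i][4]>40: print(n,s[i].tolist(),cv2.boxPoints(cv2.minAreaRect(cv2.findNonZero((l==i).astype(np.uint8)))).round().tolist())
red('s0',0); red('s11',0)
print('s0 tip,tail',proj('s0',(498.5,-346,94)),proj('s0',(391,-333.5,94)))
for dz in(0,20): print('s11 tip,tail',proj('s11',(415.5,13,94-dz)),proj('s11',(309.3,5.5,94+dz)))
# trough corners seen from top: light-grey edges
im=cv2.imread('pics/t11.png'); g=im[230:340,225:305].mean(2).astype(int)
for r in range(20,90,6): print(r+230,g[r,::3].tolist())
E
```

```text
s0 [142, 230, 8, 29, 43] [[142.0, 258.0], [145.0, 230.0], [152.0, 231.0], [149.0, 259.0]]
s11 [257, 185, 24, 19, 44] [[255.0, 188.0], [257.0, 185.0], [280.0, 202.0], [278.0, 205.0]]
s0 tip,tail (146.2, 256.9) (143.8, 228.7)
s11 tip,tail (279.2, 202.3) (262.5, 182.4)
s11 tip,tail (279.3, 208.5) (262.2, 176.2)
250 [151, 150, 151, 150, 151, 175, 151, 176, 178, 174, 174, 172, 175, 172, 172, 174, 174, 173, 156, 183, 148, 149, 150, 150, 149, 149, 149]
256 [152, 152, 151, 152, 151, 163, 126, 174, 177, 172, 175, 172, 170, 174, 170, 172, 173, 173, 173, 178, 146, 146, 145, 145, 144, 145, 145]
262 [153, 151, 151, 152, 151, 153, 148, 174, 175, 172, 173, 111, 82, 83, 119, 172, 174, 173, 173, 139, 152, 146, 146, 145, 147, 146, 146]
268 [154, 153, 154, 153, 152, 152, 168, 164, 174, 173, 173, 75, 95, 99, 90, 173, 173, 172, 173, 128, 172, 148, 149, 148, 146, 146, 148]
274 [151, 149, 151, 150, 150, 149, 164, 130, 174, 173, 172, 104, 92, 97, 90, 169, 172, 174, 175, 158, 174, 145, 145, 146, 146, 146, 146]
280 [151, 151, 149, 149, 149, 149, 144, 124, 177, 174, 172, 150, 86, 94, 97, 136, 175, 175, 174, 17
[... 154 characters left out ...]
 148, 148, 148, 149]
292 [145, 145, 145, 146, 144, 144, 143, 156, 139, 175, 174, 173, 82, 90, 93, 85, 174, 175, 174, 174, 152, 178, 144, 144, 143, 143, 145]
298 [151, 149, 150, 148, 149, 148, 147, 152, 110, 178, 174, 175, 106, 88, 92, 87, 161, 176, 175, 174, 173, 171, 148, 148, 148, 146, 147]
304 [152, 151, 152, 151, 151, 151, 152, 153, 130, 171, 175, 164, 137, 80, 90, 93, 80, 81, 85, 96, 114, 152, 154, 148, 149, 148, 150]
310 [148, 148, 147, 149, 147, 149, 149, 147, 177, 153, 171, 169, 162, 72, 89, 92, 69, 145, 148, 148, 148, 150, 149, 149, 148, 148, 147]
316 [148, 150, 148, 150, 151, 150, 153, 151, 151, 152, 152, 153, 153, 102, 89, 101, 94, 149, 153, 151, 152, 152, 150, 150, 150, 148, 148]
```

```bash
python3 -c "
from plant import bot
print(bot.close_job())"
```

```text
the job is handed in; nothing more can be done
None
```

I handed the job in at about 24 s. The scale's pointer sits at its pressed-down mark, so the pan is on its stop with all six meatballs. The empty red scoop stands level on the table about 235 mm from the pan, the blue scoop hasn't moved, and the gripper is clear. I checked the final state from image measurements only; no verdict was returned.

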